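Load the specimen carrier and set it in the rinse pan

ROBOT

A 6-joint arm with a two-finger parallel gripper is mounted at the origin on a cart in front of the work surface, level with it; the furniture and walls round the work are solid. World frame = base frame: x ahead of the robot, y to its left, z up, the work surface at z = 0. Lengths are in mm, angles in rad, forces in N, time in s.
With the tool pointing down it reaches from about 350 to 875 mm from the base axis. Payload 4.2 kg.
Tool frame: the origin (TCP) lies midway between the tips of the shut fingers; the grasp point (between the pads) lies 19 mm behind it (env.grip_point_offset is the distance from the TCP to the grasp point, in mm); z points along the fingers, y is the direction in which the jaws open and shut (so a half turn about z gives the same grasp; the last joint's range is limited). The gripper opens to 87 mm and grips with 3 to 60 N. Pads are 19 mm wide; open, the fingers measure 117 mm over their backs; the gripper's body (75 mm by 190 mm) begins 51 mm behind the grasp point.
Start: joints at [1.536, 0.385, 0.008, 0, -1.194, -0.259], TCP at [180.962, 598.207, 222.55] pointing down, gripper open.
Joint ranges: [-3.14, 3.14], [-1.21, 2.06], [-1.07, 1.41], [-3.16, 2.05], [-2.99, -0.16], [-3.1, 3.1]. Speed limits (rad/s): [2.79, 2.79, 3.14, 3.14, 3.14, 3.14].

INTERFACE

Orientations are given as a unit quaternion [x, y, z, w].
In Python, from plant import env gives the robot as it stands. The module is installed in compiled form; this text tells all that it offers. Calls block until the motion is done:
- env.goto(position, orientation): joint-space move of the TCP to a pose.
- env.movel(position, frame=None, speed=150, f_stop=None): straight line of the TCP; frame=None keeps the orientation; speed is the mean speed in mm/s. With f_stop (N) it stops when the force on the tool has changed by that much, and returns True; else False.
- env.movej(angles): joint-space move.
- env.ungrasp() and env.close(grasp_force=None): open the fingers fully, or close them until they stop; grasp_force is the grip in N (None keeps the last).
- env.sleep(seconds).
- env.solve_ik(position, orientation): joint angles nearest the present ones, or None.
- env.get_image(name): name is "scene" or "top"; returns a dict with "frame" (420x560x3 uint8, red, green, blue), "fovy" (degrees; the focal length in pixels is half the picture's height over the tangent of half this angle, whatever the lens; pixels are square), "cx", "cy" (the principal point, pixels), "extrinsics" (4x4, takes a point from world to camera coordinates). Camera axes: x right, y down, z forward; pixel columns grow to the right and rows downward; lengths in mm; the calibration is good to about 2 mm. A picture is of the moment at which its call begins. There is no depth.
A pose or a line that the arm cannot do raises env.PlanningError and nothing moves.
- env.job_done(): hands the job in, once; it reports no verdict.
Readings, each from a call of its own:
- env.current_time(): time.
- env.current_qpos(): joint angles.
- env.current_qd(): joint speeds.
- env.current_effort(): joint torques, N m.
- env.current_tool_pos(): TCP position.
- env.current_tool_rot(): TCP orientation.
- env.current_ft_force(): force on the tool from outside, world axes, zero at the start.
- env.current_moment(): the same for the moment, N m.
- env.current_finger_gap(): finger opening in mm.
Only numpy, scipy, OpenCV 4.12 (cv2) and the standard library are available. Lean on these libraries where they do the work, as an engineer would, in place of code of your own. Each camera call takes 0.05 s, during which the arm holds its last target. There are 200 camera calls.

TASK

Collect all the round resin mounts standing on the desk into the white specimen carrier, one to a well, face up and flat on the well's floor, while its carry handle stays folded down. Then swing the handle up until it clicks upright, and carry the loaded carrier by its handle into the steel rinse pan, flat on the pan's floor, with the handle left standing. Leave the paste tin where it is.

Things in the scene. Friction and masses are not known exactly. Their poses are not given: they have to be found in the camera images.
- carrier: loose white plastic plate 94 x 130 x 12 mm, about 0.5 kg, six round wells 36 mm wide, 8 mm deep. Origin: centre of its underside, z up, y along the 130 mm side. Well centres: x = +-28 mm; y = -42, 0, 42 mm; well floors 4 mm above the underside. Ears 26 mm wide rise to 42 mm at the middle of the short ends (y = +-63 mm); 148 mm long over the handle's pivots. Either way round in the pan will do
- handle (a joint): the carrier's steel carry handle, hinged at the ears about the carrier's y axis. 0 = folded flat out over the carrier's -x side; 1.571 = upright against its stop. Sprung balls in the ears click behind it between 1.1 and 1.57 and hold it up; short of 1.35 it is not caught. Friction (0.05 N m, plus 0.07 N m at the click) keeps it where it is left
- handle_grip (a point): middle of the handle's black rubber grip, a round bar 14 mm thick and 100 mm long, parallel to the carrier's y axis, 80 mm from the hinge line. Folded flat it lies 20 mm above the desk, its near side 26 mm clear of the plate's edge; upright it is 100 mm above the carrier's underside, straight above its middle
- handle_hinge (a point): middle of the handle's hinge line, on the carrier's centre line 20 mm above its underside
- pan: shallow steel rinse pan, fixed to the desk: inside 116 x 170 mm, floor 3 mm above the desk, rim 14 mm above the desk, 125 x 179 mm over the rolled rim. Origin at the centre of its underside, y axis along its long side
- paste_tin: round blue tin, 55 mm across, 22 mm high, loose; not part of the job. Origin at the centre of its underside. The polisher behind it, up to 0.15 m high here, comes nearest the robot at x = 0.47, y = -0.04 m; on the right a fixed screen 0.27 m high stands along y = -0.48 m, and the arm may start above or beyond it
- mount0: resin specimen mount: a disc 30 mm across and 16 mm high with a bright metal face on top, standing on the desk, 25 g, plain colour without meaning. Origin at the centre of its underside, z up. Absent in some starts
- mount1: resin specimen mount: a disc 30 mm across and 18 mm high with a bright metal face on top, standing on the desk, 25 g, plain colour without meaning. Origin at the centre of its underside, z up. Absent in some starts
- mount2: resin specimen mount: a disc 30 mm across and 17 mm high with a bright metal face on top, standing on the desk, 25 g, plain colour without meaning. Origin at the centre of its underside, z up. Absent in some starts
- mount3: resin specimen mount: a disc 30 mm across and 19 mm high with a bright metal face on top, standing on the desk, 25 g, plain colour without meaning. Origin at the centre of its underside, z up. Absent in some starts
- mount4: resin specimen mount: a disc 30 mm across and 18 mm high with a bright metal face on top, standing on the desk, 25 g, plain colour without meaning. Origin at the centre of its underside, z up. Absent in some starts

How it is judged:
By the outcome, as a careful person would: the job done as asked, in the order asked, and still so for the second after the job is handed in, with the robot touching nothing.
Of mount0, mount1, mount2, mount3, mount4 only 3 to 5 are there at a start; the rules pass over those that are not, and their reading is None.
At some moment in a run one of mount0, mount1, mount2, mount3, mount4 may be knocked a few centimetres aside while the robot is not near it.
Once in a run the grip may slacken for a moment while it holds something.
It also fails if it takes over 210 s, if anything falls off the work surface, if the arm or the gripper's body presses on something with over 40 N, if the wrist force passes 120 N, or if a joint passes its speed limit or range.

## Working session

There is one attempt and no reset: what is moved stays moved. The work goes in short steps, each a Python script; the robot and the scene stay as the last script left them, time stands still between calls to the robot, and variables do not carry over. Pictures are saved under pics/ and viewed, about 12 in all and at most 16, crops included, and the job is handed in when it is done.

```bash
mkdir -p pics; ls
cat > h.py <<'E'
import numpy as np, cv2
from plant import env
def cam(n):
    d=env.get_image(n); f=d['frame'].shape[0]/2/np.tan(np.radians(d['fovy'])/2)
    d['K']=np.array([[f,0,d['cx']],[0,f,d['cy']],[0,0,1]]); d['E']=np.array(d['extrinsics']); return d
def ray(d,u,v,z):
    R=d['E'][:3,:3];t=d['E'][:3,3]
    c=-R.T@t; r=R.T@np.linalg.inv(d['K'])@np.array([u,v,1.]); return c+r*(z-c[2])/r[2]
def proj(d,p):
    q=d['E'][:3,:3]@np.array(p,float)+d['E'][:3,3]; q=d['K']@q; return q[:2]/q[2]
def save(d,n,s=1,crop=None):
    im=d['frame']
    if crop: im=im[crop[1]:crop[3],crop[0]:crop[2]]
    cv2.imwrite('pics/'+n,cv2.resize(im[:,:,::-1],None,fx=s,fy=s,interpolation=cv2.INTER_CUBIC))
E
python3 - <<'E'
from h import *
for n in ('scene','top'):
    d=cam(n); save(d,n+'0.png',1.4); print(n,d['fovy'],d['cx'],d['cy'],-d['E'][:3,:3].T@d['E'][:3,3],d['E'][:3,:3].round(3).tolist())
print(env.current_time(),env.current_tool_rot(),env.current_finger_gap())
E
```

```text
pics
scene 48.10177466284772 276.85211207332753 204.8935225534493 [ -85.0058736  -704.01174961  910.12695531] [[0.788, -0.616, -0.018], [-0.43, -0.529, -0.732], [0.441, 0.584, -0.681]]
top 57.63794721773342 283.1090793529045 209.84035817846706 [ 357.40038407   18.321537   1024.90690375] [[-0.0, -1.0, 0.008], [-0.993, -0.001, -0.121], [0.121, -0.008, -0.993]]
0.1 [ 9.89219082e-01 -1.46439780e-01 -9.24957647e-05  9.95205638e-04] 86.5924569412447
```

View pics/top0.png

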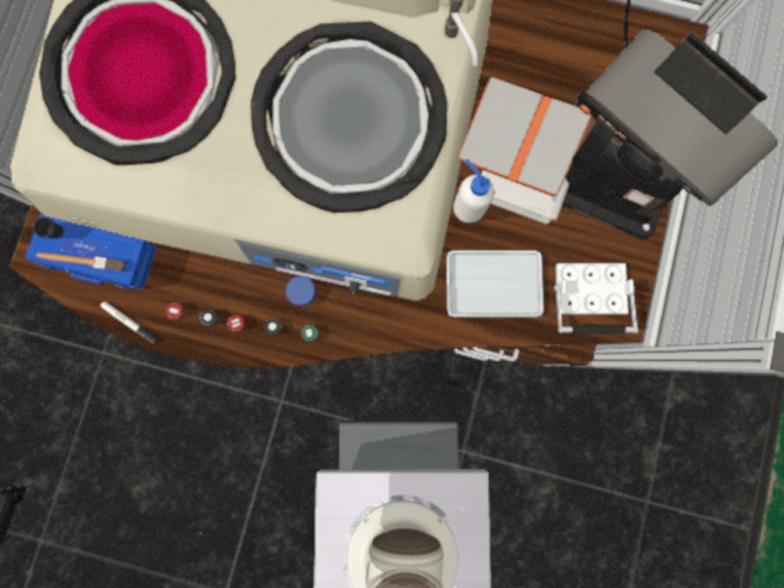

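View pics/scene0.png

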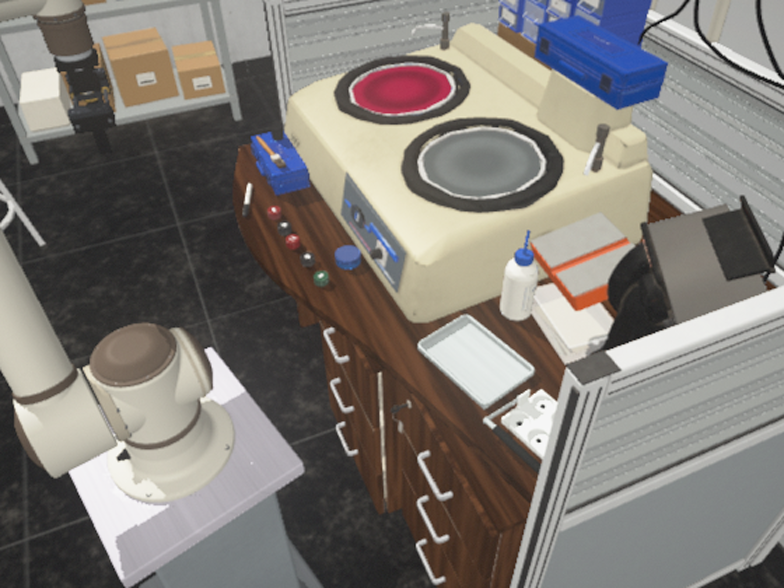

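Run:
```python
from h import *
t=cam('top');s=cam('scene')
a=cv2.resize(t['frame'][180:245,390:465],None,fx=8,fy=8,interpolation=cv2.INTER_CUBIC)[:,:,::-1]
b=cv2.resize(t['frame'][200:250,100:240],None,fx=4.28,fy=5,interpolation=cv2.INTER_CUBIC)[:,:,::-1]
b=cv2.resize(b,(600,250))
cv2.imwrite('pics/a.png',a); 
c=cv2.resize(s['frame'][270:340,335:410],(600,560),interpolation=cv2.INTER_CUBIC)[:,:,::-1]
cv2.imwrite('pics/b.png',np.vstack([cv2.resize(b,(600,214)),cv2.resize(c,(600,380))]))
for u,v in [(174,310),(208,317),(236,323),(273,327),(309,333)]: print(ray(t,u/1.4,v/1.4,17).round())
print('tin',ray(t,300/1.4,290/1.4,22).round())
for u,v in [(448,251),(541,251),(541,317),(448,317)]: print('pan',ray(t,u/1.4,v/1.4,14).round())
```

```text
[449. 430.  17.]
[436. 366.  17.]
[425. 313.  17.]
[417. 243.  17.]
[406. 175.  17.]
tin [487. 193.  22.]
pan [564. -89.  14.]
pan [ 564. -268.   14.]
pan [ 437. -264.   14.]
pan [437. -87.  14.]
```

View pics/a.png

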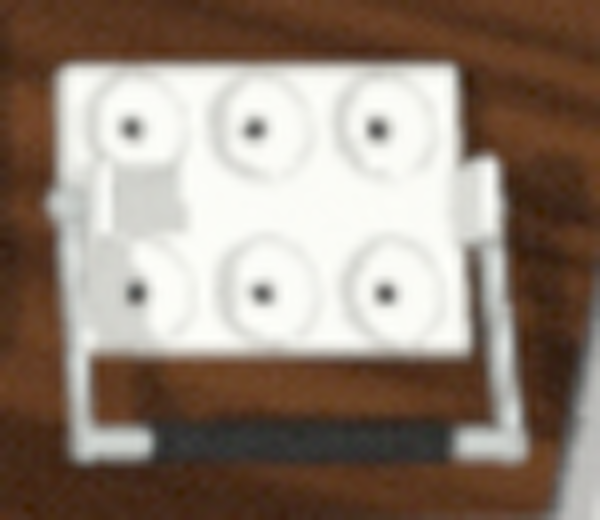

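View pics/b.png

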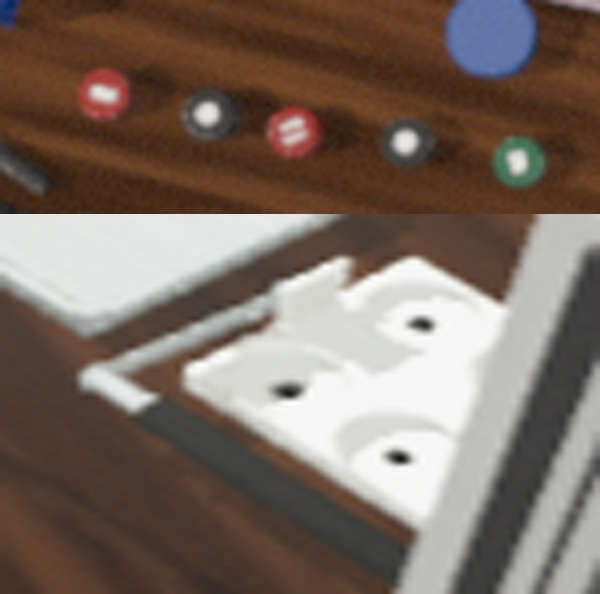

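```bash
cat >> h.py <<'E'
W=[(x,y) for y in (-42,0,42) for x in (-28,28)]
def carrier(t,lo=(395,185),hi=(450,225),z=4):
    """pose (x,y,yaw) from the six dark drain holes"""
    g=cv2.cvtColor(t['frame'],cv2.COLOR_RGB2GRAY).astype(float)
    x0,y0=lo;x1,y1=hi; sub=g[y0:y1,x0:x1]
    n,l,st,c=cv2.connectedComponentsWithStats(((sub<150)).astype(np.uint8))
    P=[]
    for i in range(1,n):
        if st[i,4]<=16 and st[i,2]<=5 and st[i,3]<=5:
            cx,cy=c[i]; a,b=int(round(cx)),int(round(cy))
            w=230-sub[max(b-2,0):b+3,max(a-2,0):a+3].clip(0,230); yy,xx=np.mgrid[max(b-2,0):max(b-2,0)+w.shape[0],max(a-2,0):max(a-2,0)+w.shape[1]]
            P.append(ray(t,(w*xx).sum()/w.sum()+x0,(w*yy).sum()/w.sum()+y0,z)[:2])
    return np.array(P)
def fit(P,M):
    P=np.array(P);M=np.array(M,float);p=P.mean(0);m=M.mean(0)
    a=np.arctan2(*(np.sum((M-m)[:,0]*(P-p)[:,1]-(M-m)[:,1]*(P-p)[:,0]),np.sum((M-m)*(P-p))))
    R=np.array([[np.cos(a),-np.sin(a)],[np.sin(a),np.cos(a)]]); o=p-R@m
    return o,a,np.abs(P-(M@R.T+o)).max()
E
python3 - <<'E'
from h import *
t=cam('top');s=cam('scene')
P=carrier(t);print(len(P),P.round(1).tolist())
P=[q for q in P]
if len(P)==6:
    P=sorted(P,key=lambda q:q[1]); P=sum([sorted(P[i:i+2],key=lambda q:q[0]) for i in (0,2,4)],[])
    print(fit(P,W))
hsv=cv2.cvtColor(t['frame'],cv2.COLOR_RGB2HSV)
print([hsv[int(v/1.4),int(u/1.4)].tolist() for u,v in [(169,310),(203,317),(231,323),(268,327),(304,333)]],hsv[228,125:145:6].tolist(),hsv[222,175:190:4].tolist())
R=env.current_tool_rot(); 
from scipy.spatial.transform import Rotation as Ro
print(Ro.from_quat(R).as_matrix().round(2).tolist(), proj(s,env.current_tool_pos()))
for z in (0,50,100,150): print(z,[ray(t,u/1.4,v/1.4,z)[:2].round().tolist() for u,v in [(160,245),(245,262),(395,295),(430,270)]])
save(s,'g.png',6,(20,0,120,110))
E
```

```text
7 [[521.3, -323.0], [521.1, -364.9], [521.0, -406.8], [464.3, -321.8], [465.1, -365.0], [465.1, -406.7], [444.4, -344.3]]
[[1, 106, 175], [17, 12, 154], [3, 65, 184], [18, 10, 125], [70, 85, 123]] [[6, 146, 91], [11, 166, 92], [11, 160, 94], [11, 52, 94]] [[13, 169, 113], [13, 172, 111], [12, 159, 104], [11, 159, 104]]
[[0.96, -0.29, -0.0], [-0.29, -0.96, -0.0], [0.0, 0.0, -1.0]] [ 74.34057163 100.20657192]
0 [[578.0, 471.0], [544.0, 304.0], [480.0, 13.0], [529.0, -55.0]]
50 [[567.0, 449.0], [535.0, 290.0], [474.0, 13.0], [521.0, -51.0]]
100 [[556.0, 427.0], [526.0, 276.0], [468.0, 14.0], [512.0, -48.0]]
150 [[546.0, 404.0], [517.0, 263.0], [462.0, 14.0], [504.0, -44.0]]
```

View pics/g.png

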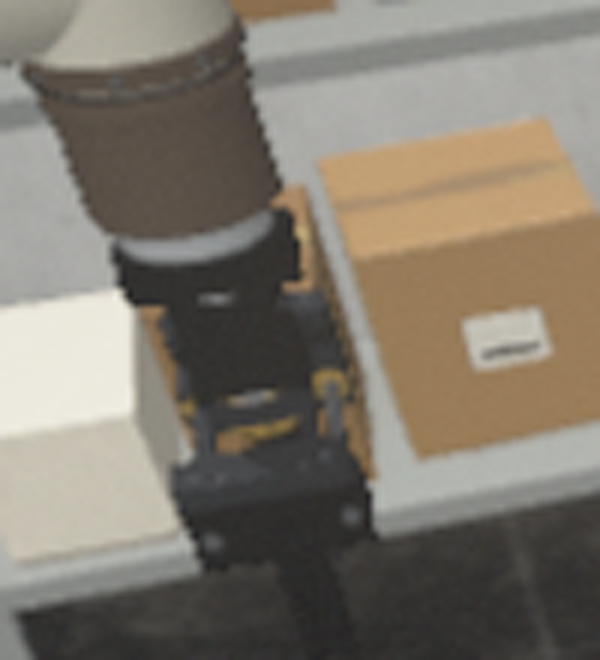

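```bash
cat >> h.py <<'E'
from scipy.spatial.transform import Rotation as Ro
C=np.array([493.1,-364.8]); YAW=0.0
def quat(phi):   # tool down, jaws along phi (deg, world)
    c,s=np.cos(np.radians(phi)),np.sin(np.radians(phi))
    return Ro.from_matrix(np.array([[-s,c,0],[c,s,0],[0,0,-1]]).T.reshape(3,3).T if 0 else np.column_stack([(-s,c,0),(c,s,0),(0,0,-1)])).as_quat()
def best(p,phi):
    """of the two equal grasps take the one whose wrist turn is nearest, away from joint limits"""
    q0=np.array(env.current_qpos()); o=[]
    for f in (phi,phi+180):
        q=env.solve_ik(list(p),quat(f).tolist())
        if q is not None: o.append((np.abs(np.array(q)-q0).max()+2*(abs(q[5])>2.9),f))
    return quat(min(o)[1]).tolist()
def go(x,y,z,phi): p=[x,y,z]; env.goto(p,best(p,phi))
def lin(x,y,z,speed=200,phi=None,f=None):
    p=[x,y,z]; return env.movel(p,frame=None if phi is None else best(p,phi),speed=speed,f_stop=f)
def mounts(t):
    hsv=cv2.cvtColor(cv2.GaussianBlur(t['frame'],(3,3),0),cv2.COLOR_RGB2HSV).astype(int); H,S,V=hsv[...,0],hsv[...,1],hsv[...,2]
    m=((S<115)|(H<6)|(H>30))&(V>40)&~((H>95)&(H<130)&(S>80))
    n,l,st,c=cv2.connectedComponentsWithStats(m.astype(np.uint8)); r=[]
    for i in range(1,n):
        p=ray(t,*c[i],8.7)
        if 45<st[i,4]<220 and 330<p[0]<540 and 60<p[1]<520 and max(st[i,2:4])<1.6*min(st[i,2:4]): r.append((p[0],p[1],int(st[i,4])))
    return sorted(r,key=lambda q:q[1])
TIN=np.array([487.,193.])
def angles(p,others):
    p=np.array(p[:2]); ok=[]
    for f in range(0,180,5):
        d=np.array([np.cos(np.radians(f)),np.sin(np.radians(f))]); n=np.array([-d[1],d[0]]); good=True
        for o,r in [(np.array(q[:2]),15) for q in others]+[(TIN,27.5)]:
            v=o-p; a=max(abs(v@d)-59,0); b=max(abs(v@n)-11,0)
            if np.hypot(a,b)<r+4: good=False
        ext=95*abs(d@[.98,.19])+38*abs(n@[.98,.19])
        if good and ext<88: ok.append(f)
    return ok
E
python3 - <<'E'
from h import *
t=cam('top'); M=mounts(t)
for i,m in enumerate(M): print(np.round(m,1),angles(m,M[:i]+M[i+1:]))
E
```

```text
[407.5 176.  141. ] [105, 110, 115, 120, 125, 130, 135]
[419.7 245.6 130. ] [110, 115]
[426.2 315.  135. ] [115, 120, 125, 130, 135]
[436.4 367.7 148. ] [115, 120, 125, 130, 135]
[449.5 432.9 135. ] [110, 115, 120, 125, 130, 135]
```

```bash
sed -i 's/\[.98,.19\]/[.977,-.215]/g' h.py
cat >> h.py <<'E'
def pick(i,k=10,force=20):
    M=mounts(cam('top')); p=M[i]; A=angles(p,M[:i]+M[i+1:]); print('mounts',np.round(M,0).tolist(),A)
    a,b=A[0],A[-1]; x,y=p[:2]
    go(x,y,80,a); lin(x,y,k,150); env.close(grasp_force=4); g1=env.current_finger_gap()
    if min((b-a),180-(b-a))>=30:
        env.ungrasp(); lin(x,y,30); go(x,y,30,b); lin(x,y,k,100)
    env.close(grasp_force=force); g2=env.current_finger_gap()
    lin(x,y,200,250); print('gaps',g1,g2,env.current_finger_gap(),'t',env.current_time())
def well(wx,wy):
    c,s=np.cos(YAW),np.sin(YAW); return C+np.array([c*wx-s*wy,s*wx+c*wy])
def place(wx,wy,phi,k=10,drop=0.8):
    x,y=well(wx,wy)
    p=env.current_tool_pos(); lin(425,min(p[1],200),250,350); lin(425,-250,250,350); go(x,y,120,phi)
    g=env.current_finger_gap(); print('gap at well',g)
    if not 27<g<33: return False
    lin(x,y,k+14,150); hit=lin(x,y,k+4+drop,40,f=5); print('hit',hit,env.current_tool_pos())
    return not hit
def leave():
    env.ungrasp(); p=env.current_tool_pos(); lin(p[0],p[1],130,200); lin(425,-220,250,350); lin(425,60,250,350)
E
python3 - <<'E'
from h import *
t=cam('top'); M=mounts(t)
for i,m in enumerate(M): print(np.round(m,1),angles(m,M[:i]+M[i+1:]))
lin(250,500,250); go(400,300,250,80)
pick(0)
save(cam('scene'),'p1.png',1.4)
E
```

```text
[407.6 176.3 141. ] [45, 50, 55, 105, 110, 115]
[419.6 245.7 129. ] [45, 50, 55, 110, 115]
[426.3 314.8 136. ] [45, 115]
[436.6 367.8 147. ] [45, 115]
[449.5 432.1 132. ] [45, 50, 110, 115]
mounts [[408.0, 176.0, 140.0], [420.0, 246.0, 131.0]] [45, 50, 55, 105, 110, 115]
gaps 30.274614226629517 29.46182719333686 29.063748214929138 t 9.4
```

View pics/p1.png

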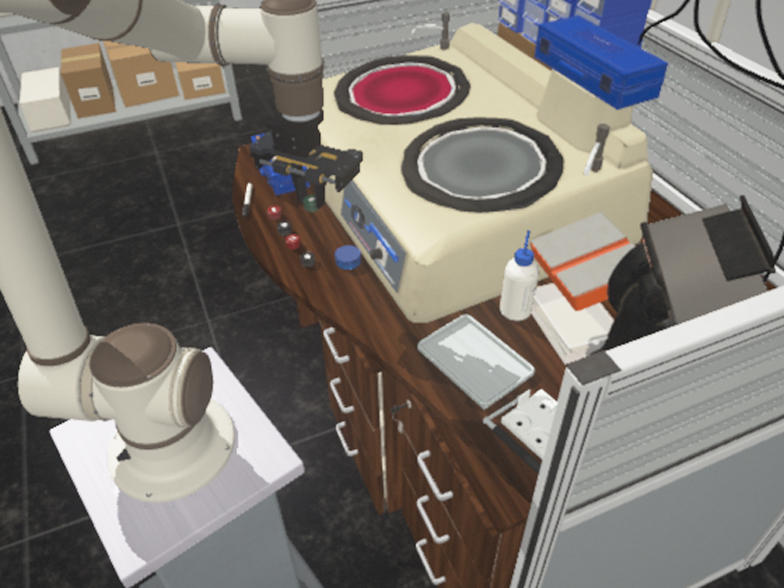

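```bash
sed -i 's/; lin(425,60,250,350)/; lin(425,-120,250,350)/' h.py
python3 - <<'E'
from h import *
ok=place(28,-42,0); print(ok,env.current_time())
if ok:
    leave(); t=cam('top'); save(t,'p2.png',7,(385,170,470,250)); print(mounts(t),env.current_time())
E
```

```text
gap at well 29.510082925603427
hit False [ 520.99350183 -406.77773123   14.76447176]
True 13.8667
[(np.float64(419.66468949069514), np.float64(245.64414770865758), 130), (np.float64(426.16552785537135), np.float64(315.0463150200804), 133), (np.float64(436.398021688938), np.float64(367.6570715707296), 148), (np.float64(449.48720897458776), np.float64(432.40280855004994), 130)] 17.075
```

View pics/p2.png

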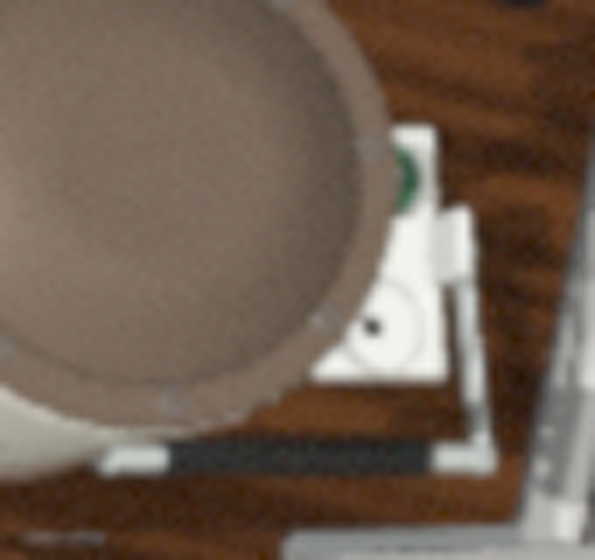

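Run:
```python
from h import *
pick(0)
t=cam('top'); save(t,'p3.png',8,(395,180,470,245)); P=carrier(t); print(np.round(P,1).tolist())
```

```text
mounts [[420.0, 246.0, 130.0], [426.0, 315.0, 135.0], [436.0, 368.0, 148.0], [449.0, 433.0, 132.0]] [45, 50, 55, 110, 115]
gaps 29.997935153302354 29.116462961165183 28.876839244311242 t 24.9667
[[520.7, -323.0], [520.6, -364.3], [490.0, -305.3], [465.4, -323.2], [465.4, -364.6], [465.0, -406.7]]
```

View pics/p3.png

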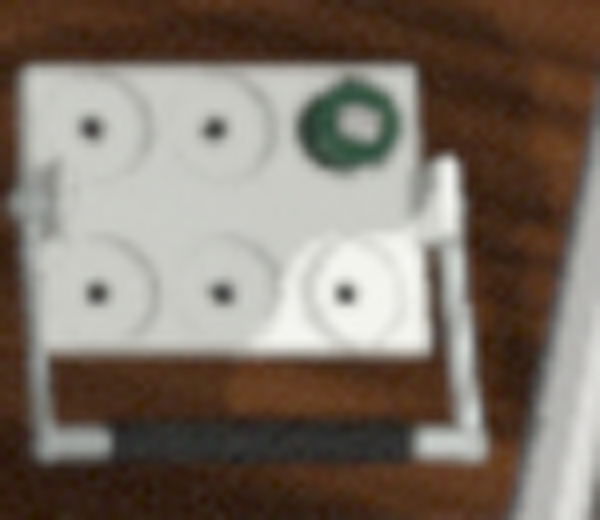

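Run:
```python
from h import *
if place(28,0,0):
    leave(); pick(0)
    t=cam('top'); P=carrier(t); print(np.round(P,1).tolist())
    if place(28,42,0):
        leave(); pick(0)
        t=cam('top'); save(t,'p4.png',8,(395,180,470,245)); P=carrier(t); print(np.round(P,1).tolist(),env.current_time())
```

```text
gap at well 29.362497601522858
hit False [ 520.9796517  -364.78080936   14.74558048]
mounts [[426.0, 315.0, 133.0], [436.0, 368.0, 143.0], [450.0, 433.0, 128.0]] [45, 115]
gaps 30.248683978037818 29.226342927266366 29.46653450451601 t 40.7667
[[522.0, -323.1], [501.1, -307.8], [490.3, -304.6], [464.3, -321.8], [465.1, -365.1], [465.1, -406.7]]
gap at well 29.46952195269491
hit False [ 520.99149817 -322.79189555   14.76339082]
mounts [[437.0, 368.0, 149.0], [449.0, 433.0, 132.0]] [45, 50, 110, 115]
gaps 30.328569085910175 29.413143906750687 29.44362555176702 t 56.8667
[[464.3, -321.8], [465.1, -365.0], [465.1, -406.7], [444.3, -344.3]] 56.9167
```

View pics/p4.png

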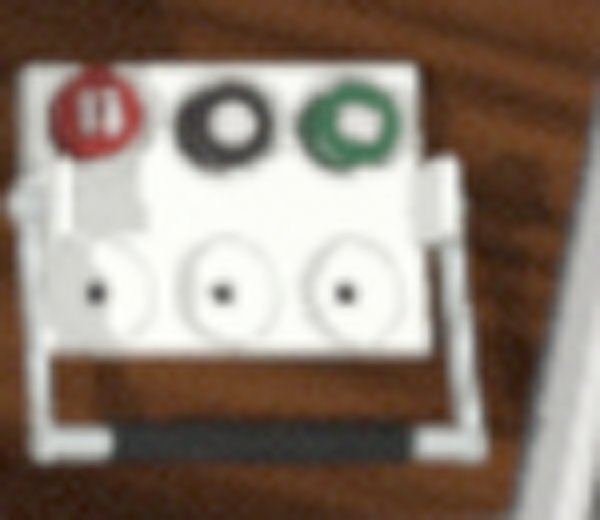

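Run:
```python
from h import *
x,y=well(-28,0); lin(425,200,250,350); lin(425,-250,250,350); p=[425,-250,250]; go(*p,90); lin(x,y,120,200)
g=env.current_finger_gap(); print(g)
if 27<g<33:
    lin(x,y,24,150); hit=lin(x,y,14.8,40,f=5); print(hit,env.current_tool_pos())
    if not hit:
        leave()
        M=mounts(cam('top')); print(M); m=M[0]
        go(m[0],m[1],80,80); env.close(grasp_force=10); lin(m[0],m[1],30,150)
        h=lin(m[0],m[1],14,20,f=2.5); print('touch',h,env.current_tool_pos(),env.current_ft_force())
        lin(m[0],m[1],80,200); env.ungrasp(); print(env.current_time())
```

```text
29.489684925790467
False [ 465.0026058  -364.77864645   14.74520653]
[(np.float64(449.29598659683484), np.float64(432.44827318712635), 131)]
touch True [449.31353037 432.4481479   18.48812189] [-0.21719109 -0.31228228  4.03863919]
71.4417
```

Run:
```python
from h import *
lin(425,300,200,300)
pick(0,k=14)
t=cam('top'); P=carrier(t); print(np.round(P,1).tolist()); save(t,'p5.png',8,(395,180,470,245))
x,y=well(-28,42); lin(425,200,250,350); lin(425,-250,250,350); go(425,-250,250,90); lin(x,y,120,200)
g=env.current_finger_gap(); print(g)
if 27<g<33:
    lin(x,y,35,150); hit=lin(x,y,25,30,f=4); print(hit,env.current_tool_pos())
    if not hit:
        leave(); go(400,300,250,90); t=cam('top'); save(t,'p6.png',8,(395,180,470,245)); print(mounts(t),env.current_time())
```

```text
Traceback (most recent call last):
  File "h.py", line 68, in pick
    M=mounts(cam('top')); p=M[i]; A=angles(p,M[:i]+M[i+1:]); print('mounts',np.round(M,0).tolist(),A)
                            ~^^^
IndexError: list index out of range
```

Run:
```python
from h import *
lin(425,-120,250,350)
pick(0,k=14)
t=cam('top'); P=carrier(t); print(np.round(P,1).tolist()); save(t,'p5.png',8,(395,180,470,245))
x,y=well(-28,42); lin(425,200,250,350); lin(425,-250,250,350); go(425,-250,250,90); lin(x,y,120,200)
g=env.current_finger_gap(); print(g)
if 27<g<33:
    lin(x,y,35,150); hit=lin(x,y,25,30,f=4); print(hit,env.current_tool_pos())
    if not hit:
        leave(); go(400,300,250,90); t=cam('top'); save(t,'p6.png',8,(395,180,470,245)); print(mounts(t),env.current_time())
```

```text
mounts [[450.0, 432.0, 134.0]] [45, 50, 55, 60, 65, 70, 75, 80, 85, 90, 95, 100, 105, 110, 115]
gaps 29.649527843318705 29.09536453708326 28.99159420850859 t 82.0
[[528.9, -325.7], [464.3, -321.9], [465.3, -406.1]]
28.6324145554875
False [ 465.02899227 -322.82704874   24.90201059]
[] 91.4333
```

View pics/p6.png

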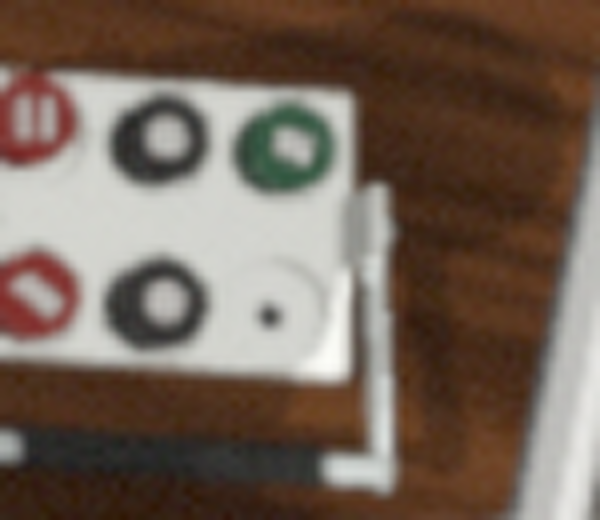

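```bash
cat >> h.py <<'E'
def bar(t,z=20,roi=(370,195,470,245)):
    x0,y0,x1,y1=roi; hsv=cv2.cvtColor(t['frame'],cv2.COLOR_RGB2HSV)[y0:y1,x0:x1].astype(int)
    m=((hsv[...,2]<95)&(hsv[...,1]<90)).astype(np.uint8)
    n,l,st,c=cv2.connectedComponentsWithStats(m); i=1+np.argmax(st[1:,2]); v,u=np.nonzero(l==i)
    P=np.array([ray(t,a+x0,b+y0,z)[:2] for a,b in zip(u,v)]); o=P.mean(0); w=np.linalg.svd(P-o,full_matrices=False)[2][0]; w=w*np.sign(w[1])
    q=(P-o)@w; o=o+w*(q.max()+q.min())/2
    return o,np.arctan2(-w[0],w[1]),np.ptp(q),st[i].tolist()
E
python3 - <<'E'
from h import *
go(300,480,250,90)
t=cam('top'); save(t,'p7.png',7,(360,175,470,255)); P=carrier(t,(370,180),(450,232)); print(np.round(P,1).tolist())
o,a,L,st=bar(t); print('bar',o,np.degrees(a),L,st)
R=np.array([[np.cos(a),-np.sin(a)],[np.sin(a),np.cos(a)]])
print('C from bar',o+R@[80,0],'hole pred',o+R@[52,-42])
g=((t['frame'].min(2)>165)*255).astype(np.uint8)[175:255,360:470]; 
n,l,st,c=cv2.connectedComponentsWithStats(g); print(st[1:].tolist())
E
```

```text
[[457.5, -380.2], [451.5, -263.7]]
bar [ 409.5236896  -330.67098914] -2.778163239309789 118.77488190855765 [20, 38, 46, 8, 193]
C from bar [ 489.42966421 -334.54851697] hole pred [ 459.42687099 -375.1420189 ]
[[0, 4, 84, 62, 2494], [37, 17, 2, 5, 9], [40, 18, 2, 4, 8], [53, 20, 5, 5, 19], [69, 21, 5, 4, 16], [73, 27, 37, 49, 295], [37, 39, 6, 5, 15], [53, 40, 5, 5, 21], [29, 59, 8, 3, 22], [7, 75, 3, 5, 11], [0, 79, 2, 1, 2], [72, 78, 38, 2, 66]]
```

View pics/p7.png

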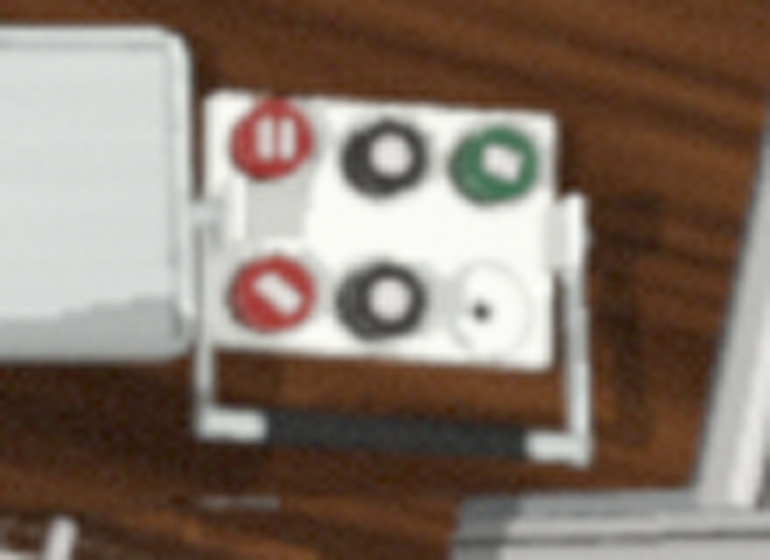

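```bash
cat >> h.py <<'E'
def pose2(hole,a):
    R=np.array([[np.cos(a),-np.sin(a)],[np.sin(a),np.cos(a)]]); return hole-R@[-28,-42],R
E
python3 - <<'E'
from h import *
t=cam('top')
P=carrier(t,(370,180),(450,232)); hole=P[np.argmin(np.abs(P-[457.5,-380.2]).sum(1))]
e=[ray(t,360+u/7,175+v/7,20)[:2] for u,v in ((265,426),(527,446))]; w=e[0]-e[1]; print('bar ends',e,np.linalg.norm(w),np.degrees(np.arctan2(-w[0],w[1])))
a=np.radians(-3.6); C2,R=pose2(hole,a); print('C',C2,'bar exp',C2+R@[-80,0],'bar seen',(e[0]+e[1])/2)
g=C2+R@[-80,-36]; phi=np.degrees(a)
lin(425,0,250,350); go(425,-250,200,phi); lin(g[0],g[1],60,200); h=lin(g[0],g[1],14.5,60,f=6); print('hit',h,env.current_tool_pos())
if not h:
    env.close(grasp_force=5); print('gap',env.current_finger_gap(),env.current_ft_force(),env.current_time())
    print(env.current_tool_pos())
E
```

```text
bar ends [array([ 411.26381666, -291.97809083]), array([ 403.77127658, -390.60447989])] 98.91057969402267 -4.344353719698265
C [ 488.10276053 -340.05590311] bar exp [ 408.26062226 -335.03266155] bar seen [ 407.51754662 -341.29128536]
hit False [ 406.23055269 -371.1392854    14.65127913]
gap 13.969665013837078 [ 1.18865347 -0.07168382 -1.71165892] 98.0917
[ 406.50756812 -371.05256856   14.5531502 ]
```

Run:
```python
from h import *
p0=np.array(env.current_tool_pos()); a=np.radians(-3.8); d=np.array([np.cos(a),np.sin(a)])
for th in np.radians([8,18,30,42,54,65,75,83,90]):
    q=p0[:2]+d*80*(1-np.cos(th)); lin(q[0],q[1],p0[2]+80*np.sin(th),70)
    print(int(np.degrees(th)+.5),np.round(env.current_ft_force(),1),round(env.current_finger_gap(),1))
q=q+d*4; lin(q[0],q[1],p0[2]+80,30); print(np.round(env.current_ft_force(),1),env.current_time())
env.ungrasp(); print(env.current_tool_pos()); lin(q[0],q[1],200,200); lin(425,0,250,350); go(400,300,250,90)
t=cam('top'); save(t,'p8.png',7,(360,175,470,255))
s=cam('scene'); save(s,'p8s.png',8,(320,250,410,325))
```

```text
8 [ 1.  -1.1 -0.1] 13.6
18 [ 0.2 -0.8 -0.2] 13.8
30 [ 0.4 -0.4  0.6] 13.8
42 [ 1.2 -0.6 -0. ] 13.8
54 [0.2 1.3 0.7] 13.8
65 [ 0.3 -1.1 -0.8] 13.4
75 [-0.7 -0.7 -1.4] 13.8
83 [ 0.3 -1.   1.4] 13.7
90 [-5.5  0.6  3.6] 13.6
[-6.4 -0.1  6.3] 101.525
[ 490.30931939 -376.62413441   94.54154826]
```

View pics/p8.png

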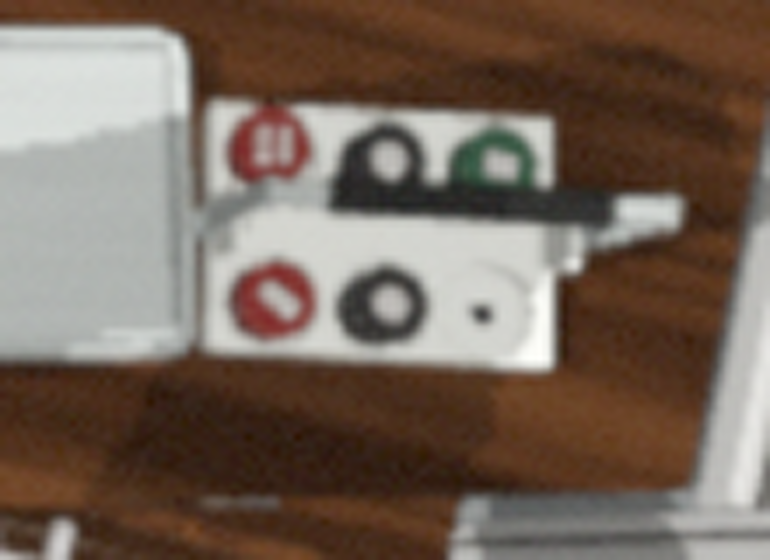

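View pics/p8s.png

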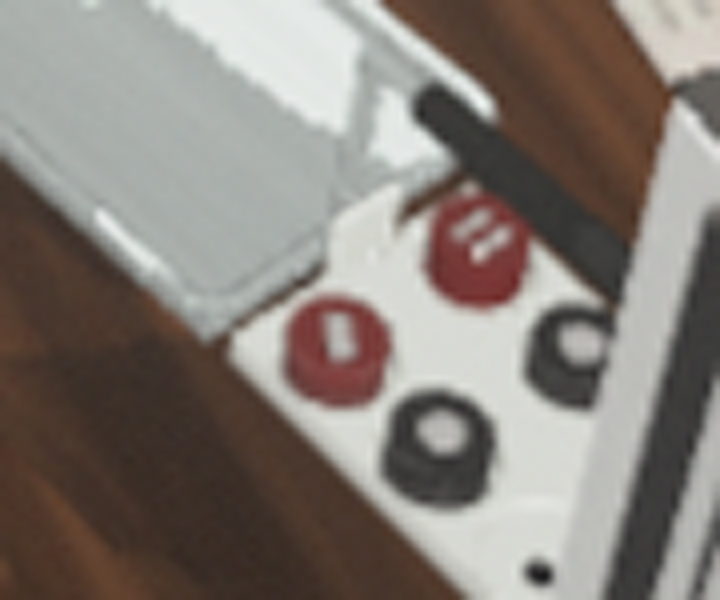

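Run:
```python
from h import *
t=cam('top')
im=cv2.imread('pics/top0.png'); hsv=cv2.cvtColor(im,cv2.COLOR_BGR2HSV)
m=((hsv[...,1]<70)&(hsv[...,2]>120)).astype(np.uint8); m[:, :435]=0; m[:,549:]=0; m[:240]=0; m[325:]=0
n,l,st,c=cv2.connectedComponentsWithStats(m); i=1+np.argmax(st[1:,4]); v,u=np.nonzero(l==i)
P=np.array([ray(t,(a+.5)/1.4-.5,(b+.5)/1.4-.5,14)[:2] for a,b in zip(u,v)],np.float32); print('pan',cv2.minAreaRect(P),P.min(0),P.max(0))
H=carrier(t,(370,180),(450,232)); print(H)
h=H[np.argmin(np.abs(H-[457.5,-380.2]).sum(1))]
f=lambda u,v,z:ray(t,360+u/7-.43,175+v/7-.43,z)[:2]
e=[f(332,190,100),f(610,210,100)]; w=e[0]-e[1]; b=(e[0]+e[1])/2; print('bar',b,np.linalg.norm(w),np.degrees(np.arctan2(-w[0],w[1])))
k=[f(*q,12) for q in ((208,99),(553,117),(553,370),(207,354))]; print('plate corners',np.round(k,1).tolist(),np.mean(k,0))
for d in (-3,-4): print(pose2(h,np.radians(d))[0])
```

```text
pan ((501.7325134277344, -176.49264526367188), (129.5343780517578, 185.89169311523438), 0.030154109001159668) [ 436.9243  -269.44534] [566.5429  -83.56785]
[[ 455.07902459 -264.33020064]
 [ 456.90980123 -380.56784557]]
bar [ 487.20368444 -341.52904597] 97.66089047130306 -4.09881888453611
plate corners [[538.7, -275.9], [531.9, -409.0], [434.2, -404.1], [440.2, -272.2]] [ 486.26417418 -340.29384808]
[ 487.06953837 -340.09081189]
[ 487.77136654 -340.62333673]
```

Run:
```python
from h import *
x,y,a=487.2,-341,-3.8
lin(425,0,250,350); lin(425,-250,250,350); go(x,y,180,a); h=lin(x,y,81,80,f=6); print('hit',h)
if not h:
    env.close(grasp_force=45); g=env.current_finger_gap(); f0=np.array(env.current_ft_force()); z0=env.current_tool_pos()[2]
    lin(x,y,z0+28,50); print('gap',g,env.current_finger_gap(),env.current_ft_force()-f0,env.current_moment(),env.current_time())
    save(cam('scene'),'p9.png',6,(310,215,420,325))
```

```text
hit False
gap 12.461345140126005 12.640794971863055 [-0.42402849  0.18634495 -8.23720918] [ 0.09350874 -0.02865613 -0.00326706] 112.6
```

View pics/p9.png

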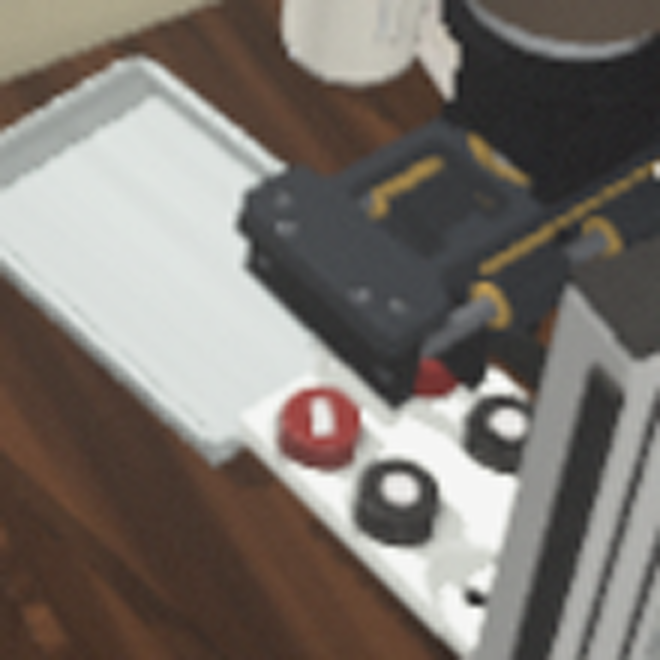

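Run:
```python
from h import *
t=cam('top');s=cam('scene')
def tri(a,b):
    Pt=t['K']@t['E'][:3];Ps=s['K']@s['E'][:3]
    X=cv2.triangulatePoints(Pt,Ps,np.array(a,float)/1.4,np.array(b,float)/1.4); return (X[:3]/X[3]).T.round()
print('cap',tri((481,185),(525,258)),'base',ray(t,465/1.4,217/1.4,0), ray(t,455/1.4,205/1.4,40),ray(t,492/1.4,200/1.4,80), 'nozzle',tri((467,162),(527,233)))
```

```text
cap [[ 656. -135.  134.]] base [ 634.94794259 -124.74954222    0.        ] [ 647.42083897 -100.54184385   40.        ] [ 645.16331683 -163.35406994   80.        ] nozzle [[ 687. -107.  160.]]
```

Run:
```python
from h import *
x,y=501.5,-177; z0=env.current_tool_pos()[2]
lin(x,y,z0,80,phi=0); print('gap',env.current_finger_gap(),env.current_ft_force())
z=z0-28+3
lin(x,y,z+8,60); h=lin(x,y,z-1,15,f=4); print('contact',h,env.current_tool_pos()[2]-z,env.current_ft_force(),env.current_finger_gap())
env.ungrasp(); lin(x,y,220,100); lin(425,0,250,350); go(400,300,250,90); print(env.current_time())
t=cam('top'); save(t,'p10.png',6,(300,165,400,245)); s=cam('scene'); save(s,'p11.png',6,(280,200,400,300))
print(carrier(t,(310,170),(395,235),7))
```

```text
gap 12.447718279912811 [-1.11319176 -0.16944112 -6.6149169 ]
contact True 0.372780560639157 [ 0.21795109 -0.95273883  6.17402827] 12.75697531426266
120.6667
[[ 506.11652179 -113.12057409]
 [ 473.08387639 -218.32481986]]
```

View pics/p10.png

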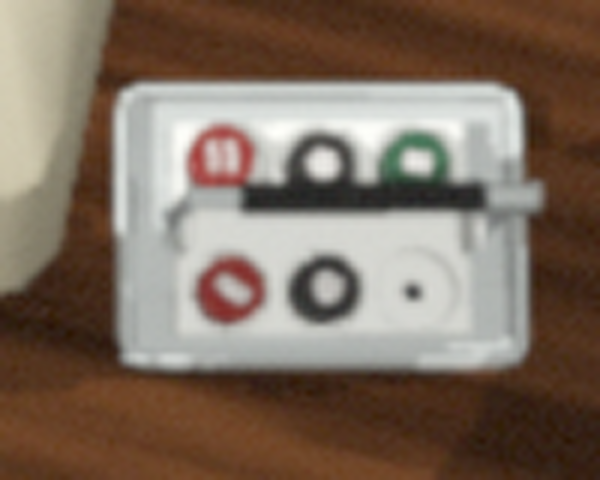

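View pics/p11.png

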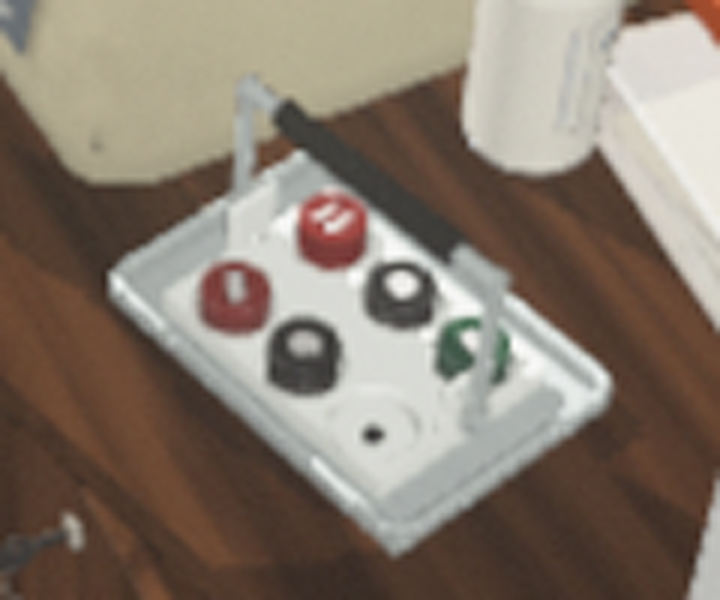

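Run:
```python
from h import *
t=cam('top'); hsv=cv2.cvtColor(t['frame'],cv2.COLOR_RGB2HSV).astype(int)
m=((hsv[...,0]>100)&(hsv[...,0]<130)&(hsv[...,1]>90)).astype(np.uint8); n,l,st,c=cv2.connectedComponentsWithStats(m)
print([(ray(t,*c[i],22).round(1)[:2].tolist(),int(st[i,4])) for i in range(1,n) if st[i,4]>150])
env.job_done()
```

```text
[([700.3, -148.7], 180), ([569.1, 578.3], 1811), ([515.8, 100.7], 196), ([486.4, 191.9], 332)]
the job is handed in; nothing more can be done
```

I handed the job in at about 121 s. All five mounts are in the carrier, and the carrier is in the rinse pan with its handle standing. No verdict was reported.

- **Mounts:** All five sit one to a well with their faces up. The last pictures from both cameras show them seated. I didn't measure how flat each one lies.
- **Handle:** It stayed folded while I loaded the mounts. I then raised it to its stop and pushed slightly past. Before the lift, the grip measured about 1 mm from straight above the carrier's centre, and the handle still stands in the final view.
- **Carrier:** I lifted it by the middle of the grip. It touched down within 0.4 mm of the expected pan-floor height, clear of the pan walls all round.
- **Paste tin:** It reads (486, 192) mm, against my first estimate of (487, 193), so it has not moved.

**What went wrong:** when I released the fifth mount, the opening finger dragged the loose carrier about 25 mm toward the pan and turned it about 4°. All the mounts stayed in their wells. I measured the carrier again before touching the handle, and set it straight in the pan.

No mount was seen knocked aside, and the grip never slackened noticeably.

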